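Sweep the offcuts off the milling table

TASK

Clear the milling table: with the fingertips, sweep the three small aluminium bar offcuts (round, hexagonal and flat) along the table and off its free end, so that all three drop into the scrap pan tucked under that end. Only push them over the table top: do not pinch them or lift them off it. Leave the finished bearing block and the step block standing where they are on the table, and do not disturb the oil can behind it.

Things in the scene. Friction and masses are not known exactly. Their poses are not given: they have to be found in the camera images.
- table_top (a point): Centre of the top of a fixed bench milling table on a light blue base: level grey cast iron, 160 mm (its x) by 450 mm (its y), 120 mm above the bench. Axes: y along the table towards its free end, x across it towards the back edge away from the robot, z up. Three T-slots, 12 mm wide at the mouth, run along y at x = -50, 0, +50 mm; the offcuts are too wide to drop in.
- free_end (a point): Middle of the top edge of the table's free end (the end without vise and handwheel), 225 mm along y from table_top; same axes. No lip: what is pushed past it falls into the scrap pan.
- vise_top (a point): Top centre of a low dark steel machine vise fixed across the other end of the table: 76 mm along the table, 156 mm across, 58 mm tall; table axes. The black handwheels beyond it and at the front of the base reach no more than 20 mm above the table top.
- scrap_pan: Fixed open dark steel pan on the bench under the free end, 200 (x) by 160 (y) by 85 mm tall, walls and floor 3 mm. Origin: centre of its underside; axes nearly the table's. Rim 35 mm below the table top; it reaches 12 to 22 mm in under the table end and 138 to 148 mm out beyond it, some 20 mm wider than the table on each side.
- round_offcut_center (a point): Centre of a loose aluminium disc sawn from round bar, 30 mm diameter, 18 mm tall, lying flat on the table top; 24 to 48 g. z is its own axis.
- hex_offcut_center (a point): Centre of a loose aluminium slug sawn from hexagonal bar, 26 mm across flats (30 mm across corners), 20 mm tall, lying flat; 22 to 45 g. z is its own axis.
- flat_offcut_center (a point): Centre of a loose oblong slug sawn from flat aluminium bar, 42 (x) by 25 (y) by 12 mm tall, lying flat; 24 to 48 g.
- bearing_block_center (a point): Half-way up a finished aluminium bearing block, loose, to be left alone: foot 26 (x) by 64 (y) by 14 mm with two bolt holes, and above it a body 36 mm wide with a bushed bore along x, 44 mm tall in all. It stands near the back edge of the table. 120 g.
- step_block_center (a point): Half-way up a loose dark steel step block (the staircase packing of a clamping kit), to be left alone: 25 (x) by 44 (y) by 35 mm tall, five steps rising towards +y. It stands near the back edge of the table. 160 g.
- oil_can_center (a point): Half-way up a loose oil bottle, 52 mm diameter, 140 mm tall, standing on the bench behind the table; to be left alone.

How it is judged:
By the outcome, as a careful person would: the job done as asked, in the order asked, and still so for the second after the job is handed in, with the robot touching nothing.
It also fails if it takes over 61 s, if anything falls off the work surface, if the arm or the gripper's body presses on something with over 40 N, if the wrist force passes 120 N, or if a joint passes its speed limit or range.

ROBOT

A 6-joint arm with a two-finger parallel gripper is mounted at the origin on the work surface. World frame = base frame: x ahead of the robot, y to its left, z up, the work surface at z = 0. Lengths are in m, angles in degrees, forces in N, time in s.
With the tool pointing down it reaches from about 0.4 to 0.825 m from the base axis. Payload 7 kg.
Tool frame: the origin (TCP) lies midway between the tips of the shut fingers; the grasp point (between the pads) lies 19 mm behind it; y points along the fingers, z is the direction in which the jaws open and shut, and the axes are right-handed (so a half turn about y gives the same grasp; the last joint's range is limited). The gripper opens to 88 mm and grips with 3 to 60 N. Pads are 19 mm wide; open, the fingers measure 130 mm over their backs; the gripper's body (78 mm by 193 mm) begins 47 mm behind the grasp point.
Start: joints at [-55.113, 20.546, 0.682, 0, -70.136, -16.507], TCP at [0.213, -0.641, 0.227] pointing down, gripper open.
Joint ranges: [-176.03, 176.03], [-82.01, 121.73], [-58.28, 71.71], [-173.87, 95.51], [-174.79, -0.11], [-173.66, 173.66]. Speed limits (degrees/s): [136.94, 136.94, 172.46, 180, 180, 180].

INTERFACE

Orientations are given as [roll, pitch, yaw] about the fixed x, y, z axes, in that order (R = Rz(yaw) Ry(pitch) Rx(roll)).
In Python, from plant import ctrl gives the robot as it stands.
- The arm moves only by the tool step_arm, never from a script. Its argument "rows" is a list that holds one entry, the list of rows, each a list of 7 numbers: the gripper command: -1 is shut, 1 is fully open, values between are in proportion, then the shift along the world's x, y, z in cm, then the turn, a rotation vector about the world's x, y, z in degrees. In form: [[[fingers, tx, ty, tz, rx, ry, rz], ...]]. A call has 1 to 12 rows; each row shifts and turns the commanded pose from where the row before left it; what a row does not reach is not made up. A row lasts 1/8 s, in which the tool goes at most 62.5 mm and 10.7 degrees, less where a joint would pass 70% of its speed; a pose out of reach is approached as far as the arm can. A call is refused whole if a number of a shift passes 6.25 or a number of a turn 10.7, either way. A call with a gripper value outside its range is refused whole. The fingers move at their own pace and stop on an object; the grip force is fixed at half the most. Time passes only in rows, so rows that do not move let the fingers close. It gives the time, the measured TCP pose, the force and the opening at its end, in the units of the state.
- ctrl.get_obs(): the state, without advancing time (a new reading comes with each control period).
- ctrl.snapshot(name): name is "scene" or "top" or "wrist"; returns the picture (400x640x3 uint8, blue, green, red); there is no depth.
- ctrl.camera_params(name): a dict with "vertical_fov" (degrees; the focal length in pixels is half the picture's height over the tangent of half this angle, whatever the lens; pixels are square), "cx", "cy" (the principal point, pixels), "rvec" (rotation vector, rad) and "tvec" (3), from world to camera coordinates, as OpenCV has them. Camera axes: x right, y down, z forward; pixel columns grow to the right and rows downward; lengths in m; the calibration is good to about 2 mm. A picture is of the moment at which its call begins: read the wrist's pose just before it. camera_params takes no time and is no camera call; for the wrist camera it gives the pose at the moment of the call.
- ctrl.close_job(): hands the job in, once; it reports no verdict.
The state is a dict: "clock": time; "joint_pos": joint angles; "qvel": joint speeds; "tau": joint torques, N m; "tool_pos": TCP position; "orientation": TCP orientation; "force": force on the tool from outside, world axes, zero at the start; "moment": the same for the moment, N m; "opening": finger opening in m.
Only numpy, scipy, OpenCV 4.12 (cv2) and the standard library are available. Lean on these libraries where they do the work, as an engineer would, in place of code of your own. Each camera call takes 0.05 s, during which the arm holds its last target. There are 200 camera calls.

## Working session

There is one attempt and no reset: what is moved stays moved. The work goes in short steps, Python scripts to look and compute and a tool call to move; the robot and the scene stay as the last step left them, time stands still between calls to the robot, and variables do not carry over. Pictures are saved under pics/ and viewed, about 8 in all and at most 12, crops included, and the job is handed in when it is done.

Besides the shell and the picture viewer there is one more tool, called after "Emit:" by a JSON object that holds its "api" and its "payload", one argument or row to a line. step_arm: Moves the arm, as the interface text tells. Its arguments: {"type":"object","properties":{"rows":{"type":"array"}},"required":["rows"]}

```bash
mkdir -p pics; ls; python3 - <<'E'
from plant import ctrl
import cv2
print(ctrl.get_obs())
for n in("scene","top"):
    print(n,ctrl.camera_params(n)); cv2.imwrite(f"pics/{n}1.png",ctrl.snapshot(n))
E
```

```text
pics
{'clock': 0.0, 'joint_pos': array([-5.51126729e+01,  2.05897363e+01,  6.32960273e-01, -2.14339557e-02,
       -7.01356569e+01, -1.65066388e+01]), 'qvel': array([-0.0246692 , -0.12794888, -0.03260964, -0.0227989 ,  0.05245519,
        0.0299966 ]), 'tau': array([ 7.12865040e-04, -5.82715380e+01,  2.93082529e+01,  6.99788824e+00,
        6.97790732e-03, -1.24563471e-04]), 'tool_pos': array([ 0.21266552, -0.64009557,  0.22563155]), 'orientation': array([-8.99056511e+01,  6.94642680e-03,  1.83733947e+01]), 'force': array([ 0.81392792, -0.33883219,  0.06735552]), 'moment': array([ 0.00122487,  0.02678165, -0.01237295]), 'opening': 0.08762727572437996}
scene {'vertical_fov': 47.57199877523862, 'cx': 316.40910874372594, 'cy': 194.9552444126512, 'rvec': array([ 1.80754606,  1.56125417, -0.6975563 ]), 'tvec': array([-0.15310222, -0.29777248,  1.49361839])}
top {'vertical_fov': 50.19454905780012, 'cx': 317.76671668538364, 'cy': 193.20313528456396, 'rvec': array([ 2.19252337, -2.17430488,  0.08993349]), 'tvec': array([0.0384312 , 0.64946553, 0.86072983])}
```

View pics/scene1.png

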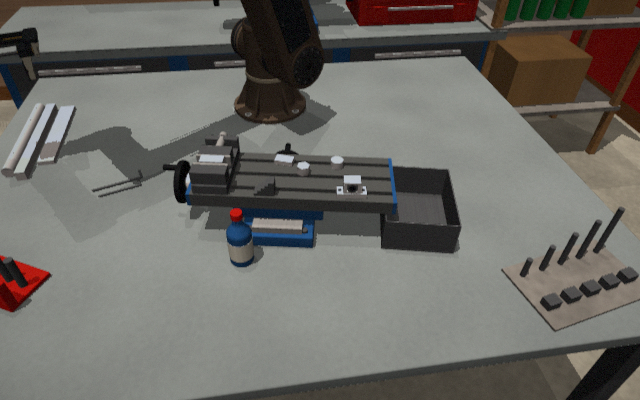

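View pics/top1.png

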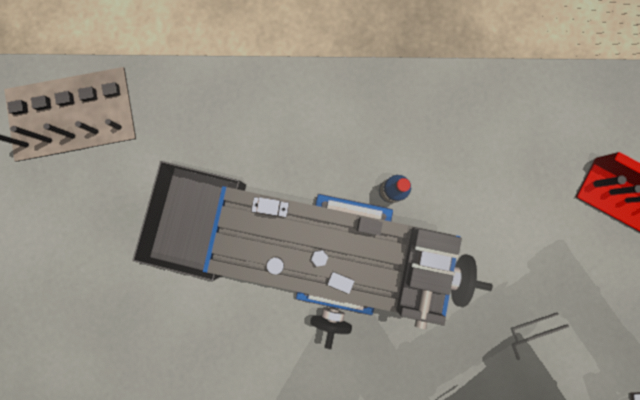

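The scene view shows the table with its free end to the right and the pan below it. In the top view the free end is at left (x≈206-224), with the round offcut near (275,266), hex (319,258), flat (341,283), bearing block (270,207), step block (370,226) and can (398,188).

```bash
cat > h.py <<'E'
import cv2, numpy as np
from plant import ctrl
def K(p):
    f=200/np.tan(np.radians(p["vertical_fov"]/2)); return np.array([[f,0,p["cx"]],[0,f,p["cy"]],[0,0,1]])
def back(p,uv,z):
    R=cv2.Rodrigues(p["rvec"])[0]; c=-R.T@p["tvec"]
    d=(np.linalg.inv(K(p))@np.c_[np.array(uv,float),np.ones(len(uv))].T).T@R
    return c+d*((z-c[2])/d[:,2])[:,None]
def proj(p,X): return cv2.projectPoints(np.array(X,float),p["rvec"],p["tvec"],K(p),None)[0][:,0]
E
python3 - <<'E'
from h import *
p=ctrl.camera_params("top")
im=cv2.imread("pics/top1.png")[160:340,190:480]
cv2.imwrite("pics/top1c.png",cv2.resize(im,None,fx=2.7,fy=2.7,interpolation=cv2.INTER_CUBIC))
print(back(p,[[224,187],[206,271],[218,228]],.12).round(4))
print(back(p,[[275,266],[319,258],[341,283]],.135).round(4))
E
```

```text
[[0.6517 0.218  0.12  ]
 [0.4976 0.247  0.12  ]
 [0.5759 0.2272 0.12  ]]
[[0.509  0.1199 0.135 ]
 [0.5238 0.0411 0.135 ]
 [0.4798 0.0014 0.135 ]]
```

View pics/top1c.png

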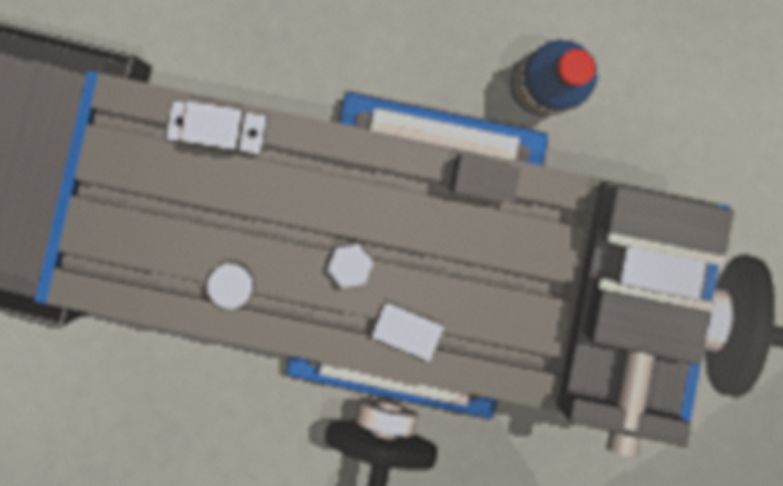

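The crop shows the blue-edged free end from (95,72) to (42,302), round (230,286), hex (350,267), flat (408,332), bearing block (216,127), step block (487,175). The front lane to the free end holds only the offcuts.

```bash
cat >> h.py <<'E'
def crop(c): return np.array(c,float)/2.7+[190,160]
E
python3 - <<'E'
from h import *
p=ctrl.camera_params("top")
B=lambda c,z: back(p,crop(c),z)
edge=B([[98,74],[605,182],[47,302],[560,408]],.12)
print("edges",edge.round(4))
d=edge[0]-edge[1]; e=edge[2]-edge[3]
print("yaw of y axis",np.degrees(np.arctan2(d[1],d[0])),np.degrees(np.arctan2(e[1],e[0])))
th=(np.arctan2(d[1],d[0])+np.arctan2(e[1],e[0]))/2
yv=np.array([np.cos(th),np.sin(th)]); xv=np.array([yv[1],-yv[0]])
print("yv",yv,"xv",xv)
end=B([[90,72],[36,300],[98,74],[47,302]],.12)[:,:2]
fe=end[2:].mean(0); feo=end[:2].mean(0); print("end inner/outer",fe,feo, (feo-fe)@yv,"width",(edge[0]-edge[2])[:2]@xv)
mid=(edge[:,:2]@xv).mean(); print("mid x",mid)
FE=feo@yv; 
T=lambda P:(np.c_[(P[:,:2]@xv)-mid,(P[:,:2]@yv)-FE]*1000).round(1)
print("round",T(B([[230,286]],.138)),B([[230,286]],.138)[0,:2]); print("hex",T(B([[350,267]],.14)),B([[350,267]],.14)[0,:2]); 
f=[[390,303],[444,330],[430,361],[374,339]]
print("flat",T(B(f,.132)),T(B(f,.132)).mean(0),B(f,.132).mean(0))
print("bear foot",T(B([[170,101],[265,115],[261,154],[168,138]],.134)))
print("bear body",T(B([[185,101],[242,108],[238,150],[182,142]],.164)))
print("step",T(B([[460,150],[518,162],[513,200],[455,190]],.15)))
print("vise face",T(B([[607,182],[568,415]],.178)))
E
```

```text
edges [[ 0.651   0.2138  0.12  ]
 [ 0.58   -0.1338  0.12  ]
 [ 0.4961  0.2443  0.12  ]
 [ 0.4283 -0.1021  0.12  ]]
yaw of y axis 78.4477250042685 78.92939771013836
yv [0.19614191 0.98057552] xv [ 0.98057552 -0.19614191]
end inner/outer [0.57354866 0.22906069] [0.57485357 0.23555162] 0.006620789353502673 width 0.15794034936251963
mid x 0.5174775306343266
round [[ -41.4 -126.9]] [0.50937789 0.11924693]
hex [[ -12.9 -202. ]] [0.52260382 0.03999586]
flat [[ -31.3 -233.1]
 [ -41.4 -271.9]
 [ -63.2 -266.8]
 [ -56.6 -227.5]] [ -48.125 -249.825] [4.78680701e-01 2.59528770e-05 1.32000000e-01]
bear foot [[  70.4  -61. ]
 [  74.3 -125.5]
 [  48.1 -128.4]
 [  45.8  -65. ]]
bear body [[  71.3  -75.2]
 [  74.4 -112.3]
 [  47.3 -115.5]
 [  45.   -79. ]]
step [[  77.3 -257.1]
 [  77.3 -295.9]
 [  52.2 -297.5]
 [  50.9 -259. ]]
vise face [[  75.1 -349.4]
 [ -71.9 -352.6]]
```

Emit:
{"api": "step_arm", "payload": {
  "rows": [
    [[-0.59,2.07,5.16,0.2,0,0,4.3],[-0.59,2.07,5.16,0.2,0,0,4.3],[-0.59,2.07,5.16,0.2,0,0,4.3],[-0.59,2.07,5.16,0.2,0,0,4.3],[-0.59,2.07,5.16,0.2,0,0,4.3],[-0.59,2.07,5.16,0.2,0,0,4.3],[-0.59,2.07,5.16,0.2,0,0,4.3],[-0.59,2.07,5.16,0.2,0,0,4.3],[-0.59,2.07,5.16,0.2,0,0,4.3],[-0.59,2.07,5.16,0.2,0,0,4.3],[-0.59,2.07,5.16,0.2,0,0,4.3],[-0.59,2.07,5.16,0.2,0,0,4.3]]
  ]
}}

```text
clock: 1.6
tool_pos: [0.4614, -0.0195, 0.2507]
orientation: [-90.0, -0.0, 70.1]
force: [1.1, -0.6, 0.2]
opening: 0.0181
```

Emit:
{"api": "step_arm", "payload": {
  "rows": [
    [[-0.59,2.03,5.1,0,0,0,4.3],[-0.59,2.03,5.1,0,0,0,4.3],[-0.59,0,0,0,0,0,0]]
  ]
}}

```text
clock: 1.98
tool_pos: [0.5026, 0.0835, 0.2497]
orientation: [-89.9, 0.0, 78.8]
force: [-0.6, -1.1, 0.1]
opening: 0.0182
```

```bash
python3 - <<'E'
from h import *
o=ctrl.get_obs();print(o["tool_pos"],o["orientation"],o["joint_pos"].round(1))
p=ctrl.camera_params("wrist");im=ctrl.snapshot("wrist");print(p)
cv2.imwrite("pics/w1.png",im)
print("round,hex,flat predicted px",proj(p,[[.5094,.1192,.138],[.5226,.04,.14],[.4787,0,.132]]).round(0))
E
```

```text
[0.50256104 0.08350252 0.24967069] [-8.99406328e+01  4.06639278e-02  7.88173758e+01] [ 31.5   4.  -17.7  -0.  -68.4 -42.7]
{'vertical_fov': 65.55020172649404, 'cx': 325.79361365431714, 'cy': 201.62807721363305, 'rvec': array([-0.3023351 , -3.0755483 , -0.40610722]), 'tvec': array([ 0.476756  , -0.21064168,  0.36584401])}
round,hex,flat predicted px [[326. 238.]
 [293. 157.]
 [334.  99.]]
```

View pics/w1.png

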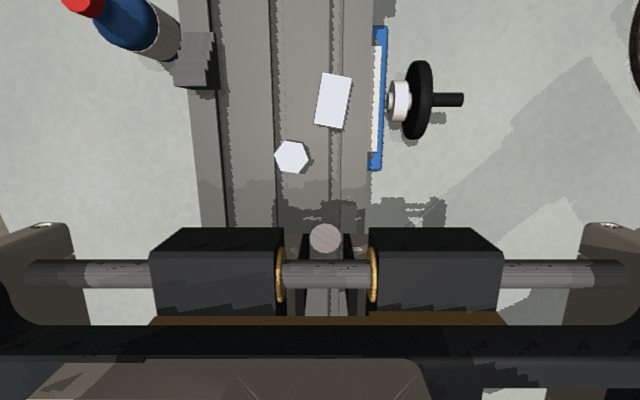

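The round offcut is at (326,239), hex (292,157) and flat (333,100), agreeing with the top-camera positions to about 1 mm. Next I descend behind the round one and push.

Emit:
{"api": "step_arm", "payload": {
  "rows": [
    [[-0.59,0,0,-5,0,0,0],[-0.59,0,0,-4.5,0,0,0],[-0.59,0,0,-2,0,0,0],[-0.59,0,0,-0.8,0,0,0],[-0.59,0,0,0,0,0,0]]
  ]
}}

```text
clock: 2.65
tool_pos: [0.5018, 0.0801, 0.1278]
orientation: [-90.0, 0.0, 78.5]
force: [-0.1, 0.2, 1.3]
opening: 0.018
```

Emit:
{"api": "step_arm", "payload": {
  "rows": [
    [[-0.59,0.2,0.98,0,0,0,0],[-0.59,0.2,0.98,0,0,0,0],[-0.59,0.3,1.47,0,0,0,0],[-0.59,0.3,1.47,0,0,0,0],[-0.59,0.3,1.47,0,0,0,0],[-0.59,0.3,1.47,0,0,0,0],[-0.59,0.3,1.47,0,0,0,0],[-0.59,0,0,0,0,0,0]]
  ]
}}

```text
clock: 3.65
tool_pos: [0.5211, 0.175, 0.1274]
orientation: [-90.0, -0.0, 78.6]
force: [-0.1, -0.3, -0.9]
opening: 0.0182
```

```bash
python3 - <<'E'
from h import *
im=ctrl.snapshot("top"); w=ctrl.snapshot("wrist")
a=cv2.resize(im[160:340,120:480],(720,360)); cv2.imwrite("pics/c2.png",np.vstack([a,cv2.resize(w[:240],(720,270))[:230]]))
E
```

```text
(no output)
```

View pics/c2.png

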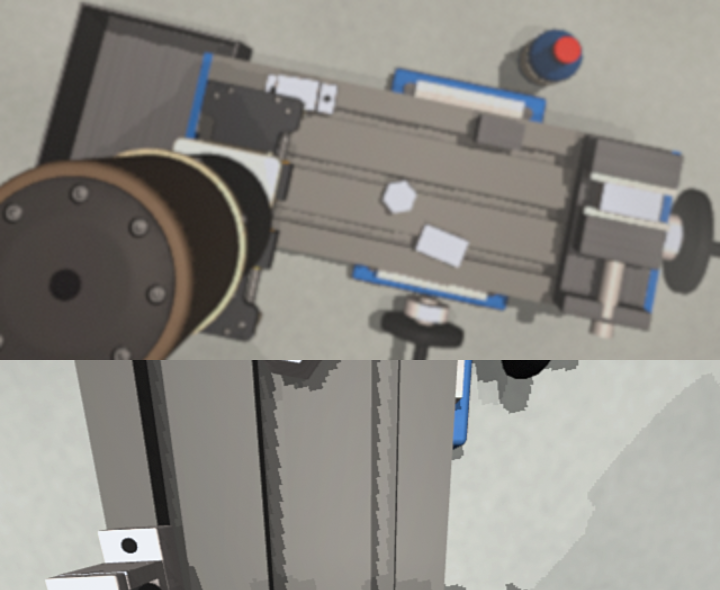

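The top view shows hex, flat and both blocks undisturbed, while the arm hides the round one. I'll keep pushing over the end.

Emit:
{"api": "step_arm", "payload": {
  "rows": [
    [[-0.59,0.3,1.47,0,0,0,0],[-0.59,0.3,1.47,0,0,0,0],[-0.59,0.3,1.47,0,0,0,0],[-0.59,0.3,1.47,0,0,0,0],[-0.59,0.3,1.47,0,0,0,0],[-0.59,0.2,0.98,0,0,0,0],[-0.59,0,0,0,0,0,0]]
  ]
}}

```text
clock: 4.62
tool_pos: [0.5378, 0.2577, 0.1273]
orientation: [-90.0, 0.0, 78.6]
force: [-0.4, 0.7, 0.3]
opening: 0.0181
```

```bash
python3 - <<'E'
from h import *
im=ctrl.snapshot("scene")
cv2.imwrite("pics/s3.png",cv2.resize(im[130:270,150:480],None,fx=2.4,fy=2.4,interpolation=cv2.INTER_CUBIC))
o=ctrl.get_obs();P=o["tool_pos"];T=np.array([.5226,.04])
yv=np.array([.19614,.98058]);xv=np.array([.98058,-.19614]);print(P,T-yv*.041-P[:2])
E
```

```text
[0.53766213 0.25721809 0.12736361] [-0.02310387 -0.25742187]
```

View pics/s3.png

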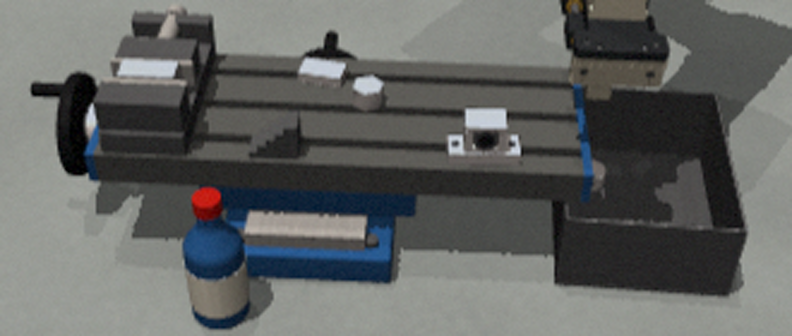

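The round offcut lies in the pan at crop pixel (598,178), and everything else is in place. For the hex I'll use shut fingers offset by about 8 mm towards the back, to stay clear of the flat one's corner.

Emit:
{"api": "step_arm", "payload": {
  "rows": [
    [[-0.59,0,0,5,0,0,0],[-1,-0.27,-4.94,0,0,0,0],[-1,-0.27,-4.94,0,0,0,0],[-1,-0.27,-4.94,0,0,0,0],[-1,-0.27,-4.94,0,0,0,0],[-1,-0.25,-4.95,0,0,0,0],[-1,0,0,0,0,0,0]]
  ]
}}

```text
clock: 5.55
tool_pos: [0.5236, 0.0068, 0.1778]
orientation: [-90.0, 0.0, 78.3]
force: [-0.2, -0.2, 1.1]
opening: 0.0001
```

```bash
python3 - <<'E'
from h import *
im=ctrl.snapshot("scene")
o=ctrl.get_obs();P=o["tool_pos"];print(P,o["opening"],o["orientation"])
p=ctrl.camera_params("scene");print("round if on pan floor:",back(p,[[399,204]],.012))
p=ctrl.camera_params("wrist");w=ctrl.snapshot("wrist")
cv2.imwrite("pics/w4.png",np.vstack([cv2.resize(w,None,fx=.8,fy=.8),cv2.resize(im[150:250,180:440],(512,200))]))
print("hex,flat predicted px",proj(p,[[.5226,.04,.14],[.4787,0,.132]]).round(0))
E
```

```text
[0.52406979 0.00819721 0.1778006 ] 0.0003880730631186022 [-9.00149718e+01 -1.46169818e-02  7.83960688e+01]
round if on pan floor: [[0.54564132 0.27544792 0.012     ]]
hex,flat predicted px [[338. 271.]
 [389. 201.]]
```

View pics/w4.png

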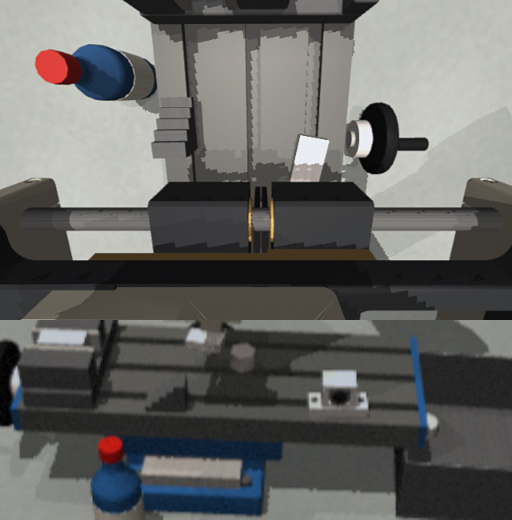

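Fingers are behind the hex (shut, at crop (262,215)), and the flat one sits at (311,158) as predicted. The round one computes to (0.546,0.275), inside the pan. I'll lower now.

Emit:
{"api": "step_arm", "payload": {
  "rows": [
    [[-1,0,0,-2.5,0,0,0],[-1,0,0,-2,0,0,0],[-1,0,0,-0.6,0,0,0],[-1,0,0,0,0,0,0]]
  ]
}}

```text
clock: 6.15
tool_pos: [0.5246, 0.0105, 0.1266]
orientation: [-90.0, 0.0, 78.6]
force: [0.2, -0.7, 0.3]
opening: 0.0004
```

Emit:
{"api": "step_arm", "payload": {
  "rows": [
    [[-1,0.2,0.98,0,0,0,0],[-1,0.2,0.98,0,0,0,0],[-1,0.3,1.47,0,0,0,0],[-1,0.3,1.47,0,0,0,0],[-1,0.3,1.47,0,0,0,0],[-1,0.3,1.47,0,0,0,0],[-1,0.3,1.47,0,0,0,0],[-1,0.3,1.47,0,0,0,0],[-1,0.3,1.47,0,0,0,0]]
  ]
}}

```text
clock: 7.28
tool_pos: [0.5497, 0.1334, 0.1265]
orientation: [-90.0, 0.0, 78.6]
force: [0.7, -1.0, 0.1]
opening: 0.0007
```

```bash
python3 - <<'E'
from h import *
im=ctrl.snapshot("scene")
cv2.imwrite("pics/s5.png",cv2.resize(im[130:270,180:480],None,fx=2.5,fy=2.5,interpolation=cv2.INTER_CUBIC))
E
```

```text
(no output)
```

View pics/s5.png

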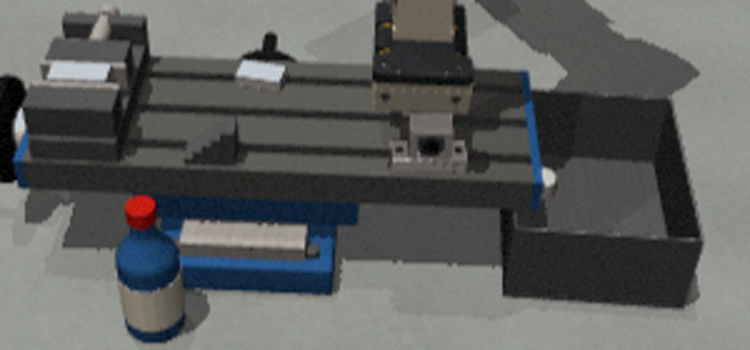

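The flat one is untouched at (261,74), the blocks and oil can are unmoved, and the round one is in the pan at (548,178). The gripper hides the hex, so I'll keep pushing.

Emit:
{"api": "step_arm", "payload": {
  "rows": [
    [[-1,0.3,1.47,0,0,0,0],[-1,0.3,1.47,0,0,0,0],[-1,0.3,1.47,0,0,0,0],[-1,0.3,1.47,0,0,0,0],[-1,0.3,1.47,0,0,0,0],[-1,0.3,1.47,0,0,0,0],[-1,0.3,1.47,0,0,0,0],[-1,0.3,1.47,0,0,0,0],[-1,0,0,0,0,0,0]]
  ]
}}

```text
clock: 8.45
tool_pos: [0.5737, 0.2512, 0.1264]
orientation: [-90.0, -0.0, 78.6]
force: [-1.0, -0.0, -0.1]
opening: 0.0001
```

```bash
python3 - <<'E'
from h import *
im=ctrl.snapshot("scene")
cv2.imwrite("pics/s6.png",cv2.resize(im[130:270,180:480],None,fx=2.5,fy=2.5,interpolation=cv2.INTER_CUBIC))
E
```

```text
(no output)
```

View pics/s6.png

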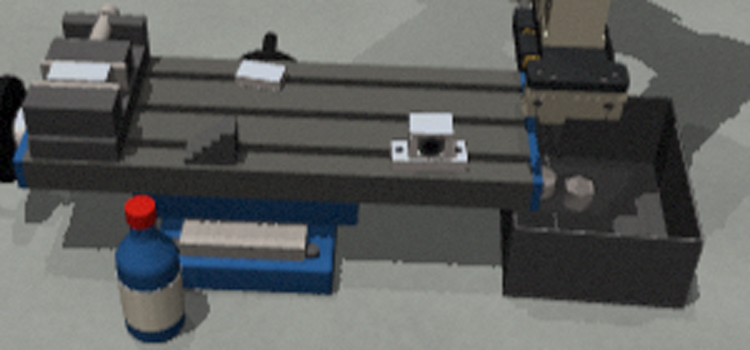

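Both round (548,178) and hex (578,187) are in the pan. Next is the flat one.

Emit:
{"api": "step_arm", "payload": {
  "rows": [
    [[-1,0,0,5,0,0,0],[-1,-1.67,-4.78,0,0,0,0],[-1,-1.67,-4.78,0,0,0,0],[-1,-1.67,-4.78,0,0,0,0],[-1,-1.67,-4.78,0,0,0,0],[-1,-1.67,-4.78,0,0,0,0],[-1,-1.67,-4.8,0,0,0,0],[-1,0,0,0,0,0,0]]
  ]
}}

```text
clock: 9.5
tool_pos: [0.4716, -0.0397, 0.1768]
orientation: [-90.0, -0.0, 78.4]
force: [0.5, 0.2, 0.8]
opening: 0.0006
```

```bash
python3 - <<'E'
from h import *
o=ctrl.get_obs();P=o["tool_pos"];print(P,o["orientation"])
p=ctrl.camera_params("wrist");w=ctrl.snapshot("wrist");im=ctrl.snapshot("scene")
R=cv2.Rodrigues(p["rvec"])[0];print("cam",-R.T@p["tvec"])
cv2.imwrite("pics/w7.png",np.vstack([cv2.resize(w,None,fx=.8,fy=.8),cv2.resize(im[130:240,200:420],(512,256))]))
E
```

```text
[ 0.47155172 -0.03968189  0.1768258 ] [-8.99982161e+01 -9.98811406e-03  7.83632193e+01]
cam [ 0.45739087 -0.10960304  0.33460402]
```

View pics/w7.png

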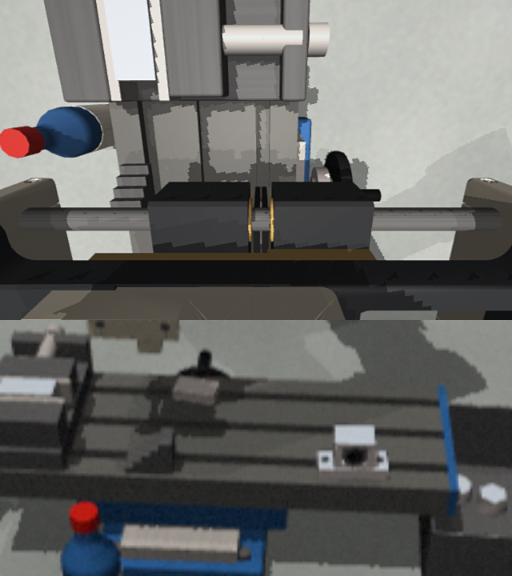

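The fingers are behind the flat one (scene crop (197,389)), clear of the vise, and round and hex are both visible in the pan. Lower and sweep.

Emit:
{"api": "step_arm", "payload": {
  "rows": [
    [[-1,0,0,-2.5,0,0,0],[-1,0,0,-2,0,0,0],[-1,0,0,-0.8,0,0,0],[-1,0,0,0,0,0,0]]
  ]
}}

```text
clock: 10.1
tool_pos: [0.4734, -0.0365, 0.1233]
orientation: [-90.0, 0.0, 78.6]
force: [-0.2, -1.0, 0.6]
opening: 0.0005
```

Emit:
{"api": "step_arm", "payload": {
  "rows": [
    [[-1,0.1,0.49,0,0,0,0],[-1,0.1,0.49,0,0,0,0],[-1,0.2,0.98,0,0,0,0],[-1,0.2,0.98,0,0,0,0],[-1,0.2,0.98,0,0,0,0],[-1,0.3,1.47,0,0,0,0],[-1,0.3,1.47,0,0,0,0],[-1,0.3,1.47,0,0,0,0]]
  ]
}}

```text
clock: 11.1
tool_pos: [0.4906, 0.0475, 0.1235]
orientation: [-90.0, 0.0, 78.6]
force: [0.4, 0.7, 0.4]
opening: 0.0007
```

```bash
python3 - <<'E'
from h import *
w=ctrl.snapshot("top");im=ctrl.snapshot("scene")
cv2.imwrite("pics/w8.png",np.vstack([cv2.resize(w[160:340,120:480],(720,360)),cv2.resize(im[130:230,200:440],(720,300))[:240]]))
E
```

```text
(no output)
```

View pics/w8.png

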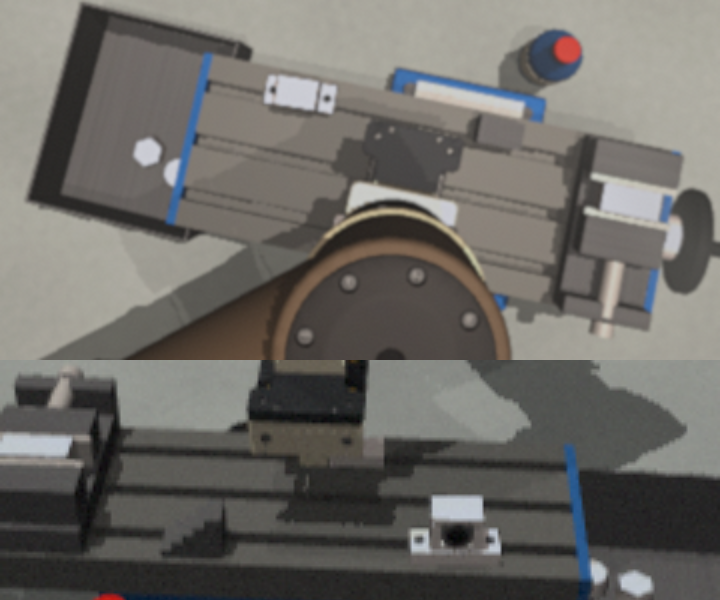

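The flat one is riding ahead of the fingers (scene strip (370,450)). Hex and round are in the pan and the blocks haven't moved. I'll carry on.

Emit:
{"api": "step_arm", "payload": {
  "rows": [
    [[-1,0.3,1.47,0,0,0,0],[-1,0.3,1.47,0,0,0,0],[-1,0.3,1.47,0,0,0,0],[-1,0.3,1.47,0,0,0,0],[-1,0.3,1.47,0,0,0,0],[-1,0.3,1.47,0,0,0,0],[-1,0.3,1.47,0,0,0,0],[-1,0.3,1.47,0,0,0,0]]
  ]
}}

```text
clock: 12.2
tool_pos: [0.5145, 0.1649, 0.1235]
orientation: [-90.0, 0.0, 78.6]
force: [0.2, -0.5, -0.1]
opening: 0.0007
```

Emit:
{"api": "step_arm", "payload": {
  "rows": [
    [[-1,0.3,1.47,0,0,0,0],[-1,0.3,1.47,0,0,0,0],[-1,0.3,1.47,0,0,0,0],[-1,0.3,1.47,0,0,0,0],[-1,0.3,1.47,0,0,0,0],[-1,0.3,1.47,0,0,0,0],[-1,0.1,0.49,0,0,0,0],[-1,0,0,0,0,0,0],[-1,0,0,4,0,0,0],[-1,0,0,5,0,0,0]]
  ]
}}

```text
clock: 13.45
tool_pos: [0.5325, 0.256, 0.2135]
orientation: [-89.9, 0.1, 78.6]
force: [0.7, 1.0, -0.1]
opening: 0.0002
```

```bash
python3 - <<'E'
from h import *
w=ctrl.snapshot("top");im=ctrl.snapshot("scene")
cv2.imwrite("pics/w9.png",np.vstack([cv2.resize(w[160:300,120:480],(720,280)),cv2.resize(im[130:230,200:480],(784,280))[:,:720]]))
E
```

```text
(no output)
```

View pics/w9.png

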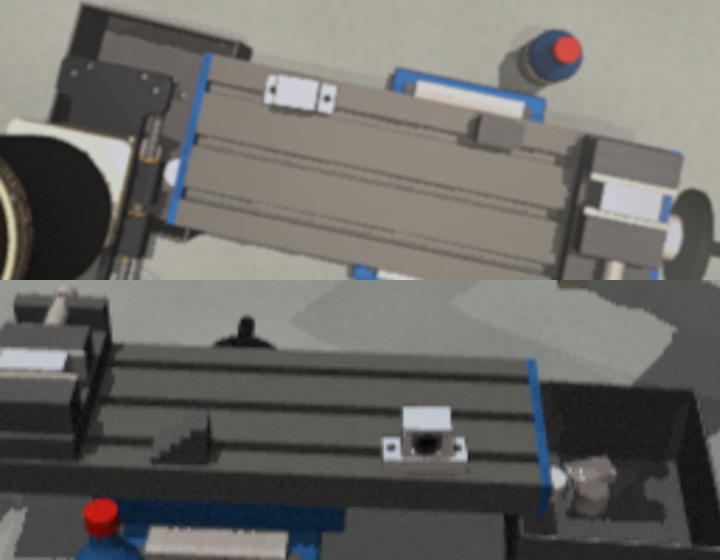

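The table is clear apart from the two blocks. All three offcuts are in the pan near (560-610, 460-500), with the flat one resting on the hex. I've used my 12 pictures, so I'll back off, check numerically that nothing still moves, and hand in.

Emit:
{"api": "step_arm", "payload": {
  "rows": [
    [[-1,0,0,3,0,0,0],[-1,0,0,2,0,0,0],[-1,0,0,0,0,0,0],[-1,0,0,0,0,0,0],[-1,0,0,0,0,0,0],[-1,0,0,0,0,0,0]]
  ]
}}

```text
clock: 14.3
tool_pos: [0.5331, 0.2568, 0.2628]
orientation: [-90.0, 0.1, 78.6]
force: [-0.2, 0.4, 0.5]
opening: 0.0004
```

```bash
python3 - <<'E'
from h import *
a=ctrl.snapshot("scene").astype(int)
for _ in range(6): b=ctrl.snapshot("scene").astype(int)
s=np.s_[190:235,385:450]; print("pan region change",abs(a-b)[s].mean(), "ref bench noise",abs(a-b)[300:345,100:165].mean())
t0=cv2.imread("pics/top1.png").astype(int);t=ctrl.snapshot("top").astype(int)
for n,(u,v) in dict(bearing=(270,207),step=(370,226),can=(398,188)).items(): print(n,abs(t-t0)[v-14:v+14,u-18:u+18].mean().round(2))
o=ctrl.get_obs();print(o["clock"],o["tool_pos"],o["force"]); ctrl.close_job()
E
```

```text
pan region change 2.5900854700854703 ref bench noise 1.6373789173789173
bearing 12.23
step 9.69
can 8.72
14.7 [0.53331442 0.25708472 0.26352451] [-0.33541051 -1.13694422  0.02013729]
the job is handed in; nothing more can be done
```

All three offcuts are in the scrap pan, and the job was handed in at 14.7 s of the 61 s allowed. I swept them off the free end one at a time in the order round, hexagonal, flat. Nothing was pinched or lifted. I used nearly shut fingers for the round one and fully shut fingers for the other two.

**Last picture:** the table top is bare except for the bearing block and the step block. Those two and the oil can look to be where they started. The round and hex offcuts are in the pan, with the flat one leaning on the hex. The gripper was raised clear. The contact force readings stayed at about 1 N, which is noise.

**Weaker checks, after the last picture:**
- **Pan at rest:** over the last 0.3 s the pan area changed by 2.6 grey levels, against 1.6 of noise on the bare bench. That suggests it is still, but does not prove it.
- **Blocks and can:** compared with the first top picture, the patches around them differ by 9 to 12 grey levels, well above that bench noise. In the top views I looked at, all three kept the same positions, so I put this down to changed light and arm shadow. I had no pictures left to confirm it.

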